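# Clip the printer's build platform into the sprung holder

## Task

Pick up the aluminium build platform by its handle and clip it, handle up, into the sprung holder: with the plate tilted, put one end under the lip of one jaw and press that jaw back gently, without driving it right onto its end stop, until the other end can be lowered past the other lip, then let go so that the springs centre it. It should end up level, with both ends gripped in the jaws between ledge and lip, square to the jaws and in the middle of their width; do not force anything (20 N is plenty) and leave the other things where they stand.

Things in the scene. Friction and masses are not known exactly. Their poses are not given: they have to be found in the camera images.
- platform_center (a point): Loose build platform of a resin printer, 0.25 kg: aluminium plate 100 (x) x 60 (y) x 6 mm, on its top an upright aluminium handle block 50 (x) x 16 (y) mm, 32 mm high. Point: its centre, 19 mm above its underside; z up out of the handle. Starts flat on the bench. Either end may go to either jaw.
- platform: The same platform; origin at the centre of its underside.
- holder: Sprung holder, fixed: grey base 216 (x) x 72 (y) x 10 mm; on it a carriage with two black jaws, 46 mm wide (y), facing each other along x, and a steel end block behind each. The carriage is locked anywhere within 10 mm either way along x of the base's middle: this shift is not measured, so find the jaws by feel. Origin: centre of the base's underside on the bench; z up.
- holder_mid (a point): Middle of the base, 30 mm above the bench. Each jaw is a back wall with ledge and lip, moving as one. At rest, from the CARRIAGE's middle along x: ledge from 22 mm (top 30 mm above the bench), lip's inner edge 44 mm (43 to 48 mm above the bench), back wall 49 mm; end blocks 81 to 93 mm, 42 mm high. Seated, the plate's ends are in both grooves between ledge and lip, its centre point 49 to 56 mm up.
- jaw_far (a joint): Travel of the jaw on the holder's +x side (away from the robot), m: 0 at rest, grows as it is pressed outward (+x), end stop at 0.012. Spring 4 N at 0, rising 1 N per mm: 12 N at 8 mm, 15 N at 11 mm, plus damping of 40 N per m/s. The plate is 12 mm longer than the gap between the lips. A shelf overhead beyond it leaves the arm less room to lean away than towards the robot.
- jaw_near (a joint): The same for the jaw on the -x side (nearer the robot), pressed outward along -x; same spring and travel. One jaw must be pressed back over 8 mm, the other at rest, for the plate's second end to pass its lip. With the plate seated and centred each jaw reads about 0.001.
- plaster_arch: Bystander: white plaster arch of teeth on its base, 59x62x31 mm; origin at the centre of its underside.
- glass_dish: Bystander: small clear glass dappen dish, 32 mm across, 26 mm high; origin at the centre of its underside.
- bowl: Bystander: green round mixing bowl, 68 mm across, 36 mm high; origin at the centre of its underside.
- wheel: Bystander: brown polishing wheel lying flat, 40 mm across, 10 mm high; origin at the centre of its underside.
- tin: Bystander: round white wax tin, 56 mm across, 25 mm high; origin at the centre of its underside.

How it is judged:
By the outcome, as a careful person would: the job done as asked, in the order asked, and still so for the second after the job is handed in, with the robot touching nothing.
It also fails if it takes over 48 s, if anything falls off the work surface, if the arm or the gripper's body presses on something with over 40 N, if the wrist force passes 120 N, or if a joint passes its speed limit or range.

## Robot

A 6-joint arm with a two-finger parallel gripper is mounted at the origin on a cart in front of the work surface, level with it; the furniture and walls round the work are solid. World frame = base frame: x ahead of the robot, y to its left, z up, the work surface at z = 0. Lengths are in mm, angles in rad, forces in N, time in s.
With the tool pointing down it reaches from about 350 to 875 mm from the base axis. Payload 4.2 kg.
Tool frame: the origin (TCP) lies midway between the tips of the shut fingers; the grasp point (between the pads) lies arm.grip_depth behind it (arm.grip_depth is the distance from the TCP to the grasp point, in mm); z points along the fingers, y is the direction in which the jaws open and shut (so a half turn about z gives the same grasp; the last joint's range is limited). The gripper opens to 85 mm and grips with 20 to 120 N. Pads are 22 mm wide; open, the fingers measure 114 mm over their backs; the gripper's body (76 mm by 85 mm) begins 54 mm behind the grasp point. The pads swing forward as they close: fully open they stand 13 mm farther back than shut.
Start: joints at [1.494, 0.385, 0.008, 0, -1.194, -0.259], TCP at [205.92, 590.081, 231.312] pointing down, gripper open.
Joint ranges: [-3.14, 3.14], [-1.21, 2.06], [-1.07, 1.41], [-3.16, 2.05], [-2.99, -0.16], [-3.1, 3.1]. Speed limits (rad/s): [2.79, 2.79, 3.14, 3.14, 3.14, 3.14].

## Interface

Orientations are given as a unit quaternion [x, y, z, w].
In Python, from bench import arm gives the robot as it stands.
- The arm moves only by the tool play_rows, never from a script. Its argument "motion" is one flat list of numbers, 7 for each row, row after row: the opening in per cent of the stroke, from 0 (shut) to 100 (fully open), then the shift along the world's x, y, z in cm, then the turn, a rotation vector about the world's x, y, z in degrees. A call has 1 to 5 rows; each row is the pose to reach, as a shift and turn from the pose commanded when the call began; what a row does not reach only later rows make up. A row lasts 1/8 s, in which the tool goes at most 62.5 mm and 10.7 degrees, less where a joint would pass 70% of its speed; a pose out of reach is approached as far as the arm can. A call with a gripper value outside its range is refused whole. The fingers move at their own pace and stop on an object; the grip force is fixed at half the most. Time passes only in rows, so rows that repeat a pose let the fingers close. It gives the time, the measured TCP pose, the force and the opening at its end, in the units of the state.
- arm.read_state(): the state, without advancing time (a new reading comes with each control period).
- arm.get_image(name): name is "side" or "top" or "wrist"; returns (picture, depth): 384x512x3 uint8, red, green, blue; 384x512 float32, mm along the optical axis (not along the pixel's ray), 0 where there is no reading.
- arm.camera_info(name): a dict with "fovy" (degrees; the focal length in pixels is half the picture's height over the tangent of half this angle, whatever the lens; pixels are square), "cx", "cy" (the principal point, pixels), "R" (3x3) and "t" (3): a world point X has camera coordinates R X + t. Camera axes: x right, y down, z forward; pixel columns grow to the right and rows downward; lengths in mm; the calibration is good to about 2 mm. A picture is of the moment at which its call begins: read the wrist's pose just before it. camera_info takes no time and is no camera call; for the wrist camera it gives the pose at the moment of the call.
- arm.job_done(): hands the job in, once; it reports no verdict.
Trained networks look in the newest picture that a camera, given by its name, has taken for a name from the list of things; names that differ only in an ending like _2 or _b are one class to them, and where a whole thing is asked for, a point or a joint stands for the part that bears it (a point fixed in the world has none). Each returns a list of dicts, best first, with "confidence" (0 to 1); they miss things now and then, are a little off and sometimes report something else, mostly with a low value. They report only what shows in the picture. A call takes as long as a camera call.
- arm.outline_of(thing, camera): "mask" (384x512 bool, what is visible of it) and "extent" ([left, top, width, height] in pixels, round what is visible of it).
- arm.place_of(thing, camera): "uv" ([column, row] in pixels: a listed point, or the origin of a listed thing).
The state is a dict: "clock": time; "joints": joint angles; "joint_vel": joint speeds; "joint_efforts": joint torques, N m; "position": TCP position; "ee_rot": TCP orientation; "contact_force": force on the tool from outside, world axes, zero at the start; "wrist_torque": the same for the moment, N m; "gripper_width": finger opening in mm.
Only numpy, scipy, OpenCV 4.12 (cv2) and the standard library are available. Lean on these libraries where they do the work, as an engineer would, in place of code of your own. Each camera call takes 0.05 s, during which the arm holds its last target.

## Working session

There is one attempt and no reset: what is moved stays moved. The work goes in short steps, Python scripts to look and compute and a tool call to move; the robot and the scene stay as the last step left them, time stands still between calls to the robot, and variables do not carry over. Pictures are saved under pics/ and viewed, and the job is handed in when it is done.

Besides the shell and the picture viewer there is one more tool, called by a JSON object that holds its "api" and its "payload". play_rows: Moves the arm, as the interface text tells. Its arguments: {"type":"object","properties":{"motion":{"type":"array","items":{"type":"number"}}},"required":["motion"]}

```bash
ls; mkdir -p pics
python3 - <<'E'
from bench import arm
import cv2,numpy as np
print(arm.read_state()); print(arm.grip_depth)
for n in ("side","top"):
    im,d=arm.get_image(n); cv2.imwrite(f"pics/{n}0.png",im[:,:,::-1]); ci=arm.camera_info(n); print(n,ci)
    np.save(f"/tmp/{n}0.npy",d)
E
```

```text
pics
{'clock': 0.0, 'joints': array([ 1.49360801e+00,  3.85593742e-01,  6.59025729e-03, -5.22514137e-04,
       -1.19402925e+00, -2.58577572e-01]), 'joint_vel': array([ 1.28327133e-03,  1.45945514e-03, -9.64716709e-04, -4.35714343e-05,
        8.65968925e-04, -1.39536583e-04]), 'joint_efforts': array([ 6.64131244e-05, -3.92283404e+01,  1.88393658e+01,  4.18615535e+00,
       -4.76354515e-03,  4.66448554e-06]), 'position': array([205.72719316, 589.52533556, 230.1817545 ]), 'ee_rot': array([ 9.85923970e-01, -1.67190361e-01, -1.40550626e-04,  1.13559923e-03]), 'contact_force': array([ 0.094134  , -0.48786092,  0.10133149]), 'wrist_torque': array([ 0.0591698 ,  0.02270166, -0.04790123]), 'gripper_width': 85.0588129444899}
18.700000000000003
side {'fovy': 48.02066050944304, 'cx': 257.68505102484164, 'cy': 188.47409665015437, 'R': array([[-0.9389214 , -0.3439671 , -0.01064143],
       [-0.14739584,  0.42990187, -0.89076307],
       [ 0.31096797, -0.83478801, -0.45434338]]), 't': array([ 515.11887526,   71.41934066, 1133.99139782])}
top {'fovy': 52.34998873096666, 'cx': 252.57748328890366, 'cy': 189.609244063253, 'R': array([[ 0.02396013, -0.99959699, -0.01522366],
       [-0.98792005, -0.02134265, -0.15348768],
       [ 0.15310091,  0.01871735, -0.98803328]]), 't': array([122.03825455, 510.07642324, 891.19150241])}
```

View pics/side0.png

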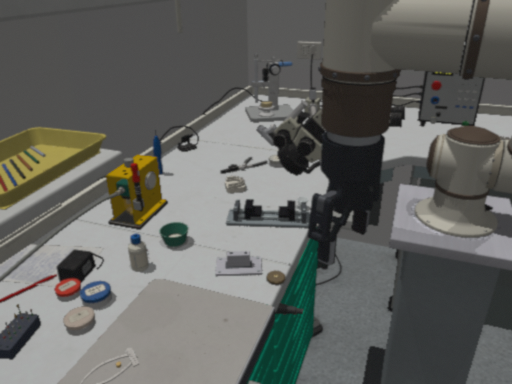

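View pics/top0.png

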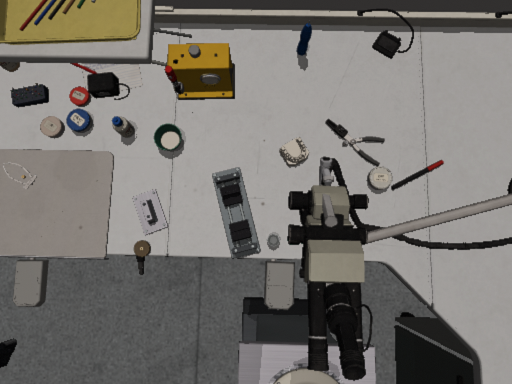

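Side view: the holder is at about (270,212) and the platform at (238,260), with the wheel beside it. Top view: the holder is at (236,212) and the platform at (150,212). Next I'll measure them.

```bash
cat > h.py <<'E'
from bench import arm
import cv2,numpy as np
from scipy.spatial.transform import Rotation as Rn
def f(ci): return 192/np.tan(np.radians(ci['fovy']/2))
def ray(ci,u,v,z):
    d=ci['R'].T@np.array([(u-ci['cx'])/f(ci),(v-ci['cy'])/f(ci),1]); o=-ci['R'].T@ci['t']
    return o+d*(z-o[2])/d[2]
def proj(ci,X):
    c=np.asarray(X)@ci['R'].T+ci['t']; return c[...,:2]/c[...,2:]*f(ci)+[ci['cx'],ci['cy']]
def cloud(ci,d):
    v,u=np.mgrid[:384,:512]; p=np.stack([(u-ci['cx'])/f(ci)*d,(v-ci['cy'])/f(ci)*d,d],-1)
    return (p-ci['t'])@ci['R']
E
python3 - <<'E'
from h import *
Z=dict(platform=0,platform_center=19,holder=0,holder_mid=30,plaster_arch=0,glass_dish=0,bowl=0,wheel=0,tin=0)
for n in ("top","side"):
    ci=arm.camera_info(n)
    for t in Z:
        for r in arm.place_of(t,n)[:2]:
            print(n,t,round(r['confidence'],2),np.round(r['uv'],1),np.round(ray(ci,*r['uv'],Z[t]),1))
for n in ("top","side"):
    ci=arm.camera_info(n);P=cloud(ci,np.load(f'/tmp/{n}0.npy'))
    for t in ("platform","holder"):
        rs=arm.outline_of(t,n)
        if not rs: print(n,t,None);continue
        m=rs[0]['mask']; p=P[m]; p=p[np.abs(p).sum(1)>0]
        print(n,t,rs[0]['confidence'],m.sum(),rs[0]['extent'],np.percentile(p[:,2],[2,25,50,75,98]).round(1))
        uv=np.argwhere(m)[:,::-1].astype(np.float32)
        box=cv2.boxPoints(cv2.minAreaRect(uv))
        z=6 if t=="platform" else 10
        print(np.round([ray(ci,*b,z) for b in box],1).tolist())
print(arm.read_state()['clock'])
E
```

```text
top platform 0.9 [149.9 212.2] [451.3 387.3   0. ]
top platform_center 0.64 [151.1 213.1] [447.5 378.9  19. ]
top holder 0.84 [233.6 213.9] [451.8 179.8   0. ]
top holder 0.17 [149.7 211.9] [452.  387.9   0. ]
top holder_mid 0.71 [237.5 211.5] [455.  168.6  30. ]
top plaster_arch 0.79 [291.2 156.6] [599.6  39.2   0. ]
top plaster_arch 0.42 [152.1 214.1] [446.7 381.6   0. ]
top glass_dish 0.52 [273.8 241.5] [386.6  79.6   0. ]
top bowl 0.76 [169.5 140.2] [636.2 349.1   0. ]
top wheel 0.75 [141.5 246.4] [367.1 402.5   0. ]
top tin 0.62 [380.3 181. ] [ 541.9 -182.5    0. ]
side platform 0.83 [238.1 270.2] [447.1 401.    0. ]
side holder 0.89 [268.1 217.4] [457.8 168.2   0. ]
side holder_mid 0.68 [267.5 207.9] [458.6 170.7  30. ]
side holder_mid 0.68 [267.3 220.2] [439.1 229.   30. ]
side plaster_arch 0.84 [236.5 185.5] [609.   21.7   0. ]
side plaster_arch 0.22 [266.  208.6] [478.3 125.8   0. ]
side glass_dish 0.54 [302.4 207.7] [385.8  88.6   0. ]
side bowl 0.59 [176.9 243.6] [624.6 355.    0. ]
side tin 0.48 [274.4 168.5] [ 539.2 -133.6    0. ]
top platform 0.92 976 [132.5, 191.2, 35.7, 39.5] [ 2.2  5.2  6.7  8.9 39.4]
[[488.1, 434.3, 6.0], [510.4, 376.2, 6.0], [417.1, 337.7, 6.0], [395.4, 394.9, 6.0]]
top holder 0.74 2528 [209.5, 169.1, 53.6, 86.1] [ 6.7  9.8 13.  33.4 50.1]
[[550.3, 238.5, 10.0], [569.4, 168.2, 10.0], [361.8, 112.0, 10.0], [343.6, 180.0, 10.0]]
side platform 0.74 961 [216.5, 255.7, 43.6, 21.5] [-0.1  3.8  5.2 19.  37.1]
[[521.4, 360.1, 6.0], [421.3, 325.1, 6.0], [391.9, 407.1, 6.0], [484.1, 439.5, 6.0]]
side holder 0.96 1773 [224.5, 196.5, 86.5, 32.4] [-1.5  7.6 13.9 28.4 46.9]
[[541.5, 252.9, 10.0], [598.2, 116.6, 10.0], [372.7, 61.0, 10.0], [340.8, 200.8, 10.0]]
1.2
```

Run:
```python
from h import *
ci=arm.camera_info("wrist"); print(ci, -ci['R'].T@ci['t'])
im,d=arm.get_image("wrist"); cv2.imwrite("pics/w0.png",im[:,:,::-1])
d=np.load('/tmp/top0.npy');P=cloud(arm.camera_info("top"),d)
h=np.array([456.5,174.6]);a=np.radians(15.1)
q=(P[...,:2]-h)@np.array([[np.cos(a),-np.sin(a)],[np.sin(a),np.cos(a)]])
m=(abs(q[...,0])<115)&(abs(q[...,1])<23)
x=q[m][:,0];z=P[m][:,2]
for b in range(-114,115,6):
    k=(x>=b)&(x<b+6); print(b, np.round(np.percentile(z[k],[10,50,90]),0) if k.any() else None)
```

```text
{'fovy': 58.05767897671368, 'cx': 252.82328011610204, 'cy': 193.92333902366232, 'R': array([[-3.29519700e-01, -9.44148694e-01,  1.09882507e-04],
       [-8.93656640e-01,  3.11934887e-01,  3.22605696e-01],
       [-3.04622023e-01,  1.06206735e-01, -9.46533440e-01]]), 't': array([624.74660065, -44.12239146, 380.66974741])} [282.39643255 563.18730906 374.48213155]
-114 [-6. -1.  2.]
-108 [ 3.  9. 12.]
-102 [ 8. 10. 13.]
-96 [40. 43. 47.]
-90 [40. 42. 46.]
-84 [ 9. 11. 22.]
-78 [ 8. 13. 21.]
-72 [ 9. 23. 49.]
-66 [47. 48. 49.]
-60 [46. 48. 50.]
-54 [46. 48. 50.]
-48 [28. 30. 46.]
-42 [28. 30. 32.]
-36 [28. 30. 32.]
-30 [27. 30. 32.]
-24 [ 9. 11. 20.]
-18 [ 9. 11. 19.]
-12 [ 9. 10. 20.]
-6 [ 9. 10. 19.]
0 [ 9. 12. 19.]
6 [ 9. 11. 19.]
12 [ 8. 11. 20.]
18 [10. 29. 32.]
24 [28. 30. 33.]
30 [28. 30. 32.]
36 [28. 31. 48.]
42 [31. 48. 50.]
48 [45. 48. 49.]
54 [46. 48. 50.]
60 [47. 47. 48.]
66 [ 9. 14. 24.]
72 [ 9. 19. 37.]
78 [39. 42. 45.]
84 [39. 42. 45.]
90 [12. 13. 15.]
96 [ 8. 10. 12.]
102 [ 7.  9. 11.]
108 [-3. -1.  2.]
114 [-2.  1.  2.]
```

View pics/w0.png

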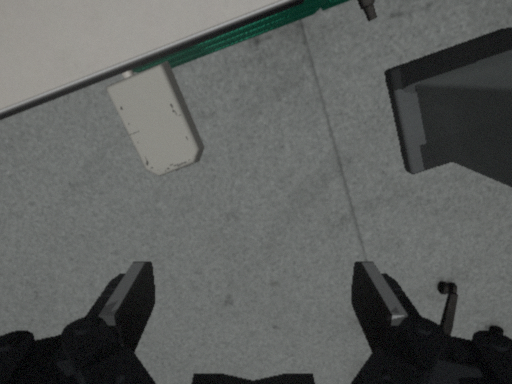

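{"api": "play_rows", "payload": {"motion": [100,24.4,-31,0,0,0,39,100,24.4,-31,0,0,0,39,100,24.4,-31,0,0,0,39,100,24.4,-31,0,0,0,39,100,24.4,-31,0,0,0,39]}}

```text
clock: 1.88
position: [399.1, 344.3, 231.7]
ee_rot: [0.985, 0.172, 0.0, -0.0]
contact_force: [0.6, 0.4, -0.3]
gripper_width: 85.4
```

{"api": "play_rows", "payload": {"motion": [100,0,0,0,0,0,0,100,0,0,0,0,0,0]}}

```text
clock: 2.12
position: [398.3, 346.0, 231.5]
ee_rot: [0.985, 0.171, 0.0, -0.0]
contact_force: [0.9, -0.3, -0.7]
gripper_width: 85.5
```

{"api": "play_rows", "payload": {"motion": [100,5.2,-6.6,0,0,0,0,100,5.2,-6.6,0,0,0,0,100,5.2,-6.6,0,0,0,0]}}

```text
clock: 2.5
position: [450.2, 280.4, 231.2]
ee_rot: [0.985, 0.172, -0.0, -0.0]
contact_force: [0.2, -0.1, -0.3]
gripper_width: 85.3
```

Run:
```python
from h import *
s=arm.read_state();ci=arm.camera_info("wrist"); print(s['position'],s['joint_vel'])
im,d=arm.get_image("wrist"); cv2.imwrite("pics/w1.png",im[:,:,::-1]); np.savez('/tmp/w1.npz',im=im,d=d,**ci)
im,d=arm.get_image("top"); cv2.imwrite("pics/t1.png",im[:,:,::-1])
```

```text
[450.20495252 280.35634714 231.18439513] [ 0.02759436 -0.0025184   0.00063938 -0.00468227  0.00172699 -0.00926569]
```

View pics/w1.png

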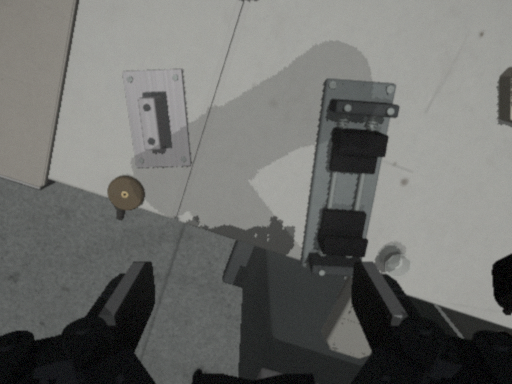

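The wrist view shows the platform at (157,118) and the holder from (360,85) to (335,265). Both are complete except for the holder's near end block. I'll fit them from depth.

```bash
cat > fit.py <<'E'
from h import *
def rect(p):
    (cx,cy),(w,h),_=r=cv2.minAreaRect(p.astype(np.float32)); b=cv2.boxPoints(r)
    e=[b[1]-b[0],b[2]-b[1]]; L=max(e,key=np.linalg.norm); a=np.degrees(np.arctan2(L[1],L[0])); a=(a+90)%180-90
    return np.round([cx,cy,max(w,h),min(w,h),a],1)
E
python3 - <<'E'
from fit import *
z=np.load('/tmp/w1.npz'); ci=dict(z); 
for k in('fovy','cx','cy'): ci[k]=float(ci[k])
P=cloud(ci,z['d']); v,u=np.mgrid[:384,:512]
bench=(u>400)&(u<480)&(v>100)&(v<200); print('bench z',np.median(P[bench][:,2]),P[bench][:,2].std())
for t in('platform','holder'):
    r=arm.outline_of(t,'wrist')[0]; m=r['mask']; print(t,r['confidence'],m.sum(),r['extent'])
    np.save(f'/tmp/m_{t}.npy',m)
    M=cv2.erode(m.astype(np.uint8),np.ones((1,1)))>0
    zz=P[...,2]
    if t=='platform':
        ys,xs=np.nonzero(M); 
        cs=np.array([ray(ci,x,y,6)[:2] for x,y in zip(xs,ys)]); print('plate by rays@6',rect(cs))
        print('handle',rect(P[M&(zz>33)][:,:2]), np.median(zz[M&(zz>33)]))
        pl=P[M&(zz<12)][:,:2]; print('plate', rect(pl))
        for n in ('platform','platform_center'):
            for q in arm.place_of(n,'wrist')[:2]: print(n,q['confidence'],ray(ci,*q['uv'],0 if n=='platform' else 19).round(1))
    else:
        a=np.radians(15.1);A=np.array([[np.cos(a),-np.sin(a)],[np.sin(a),np.cos(a)]])
        top=P[M&(zz>44.5)][:,:2]; q=(top-[456.5,174.6])@A
        print('far lip',rect(top[q[:,0]>20]),'near',rect(top[q[:,0]<-20]))
        print('ends', np.percentile(q[q[:,0]>20][:,0],[1,5,95,99]),np.percentile(q[q[:,0]<-20][:,0],[1,5,95,99]))
        print('base',rect(P[M&(zz<13)][:,:2]))
        for n in ('holder','holder_mid'):
            for q in arm.place_of(n,'wrist')[:2]: print(n,q['confidence'],ray(ci,*q['uv'],0 if n=='holder' else 30).round(1))
E
```

```text
bench z 0.16836971007103402 21.551528614664637
platform 0.91 5625 [118.7, 69.2, 73.1, 97.1]
plate by rays@6 [451.9 388.2  99.8  62.1  21.8]
handle [475.5 347.  116.8  50.5 -60.3] 38.40706697833349
plate [451.2 389.6 100.5  63.2  21.7]
platform 0.89 [450.3 391.7   0. ]
platform_center 0.84 [449.4 389.8  19. ]
holder 0.68 12793 [299.2, 80.4, 98.8, 193.4]
far lip [510.4 236.9 138.1  51.2 -82.2] near [387.2 158.1  46.6  45.5  15.5]
ends [ 39.91070464  41.00186019  85.09963542 102.49145727] [-92.59301892 -69.01482534 -48.71730882 -48.21547799]
base [321.5 113.  519.8 106.   25.1]
holder 0.76 [452.6 174.6   0. ]
holder_mid 0.9 [455.5 175.1  30. ]
```

```bash
cat >> fit.py <<'E'
def R2(a): a=np.radians(a); return np.array([[np.cos(a),-np.sin(a)],[np.sin(a),np.cos(a)]])
def hold(P,c=(455,175),a=15.1,pr=True):
    q=(P[...,:2].reshape(-1,2)-c)@R2(a); z=P[...,2].ravel()
    out={}
    def edges(sel):
        x=q[sel]; return x
    for n,s in (('far',1),('near',-1)):
        k=(z>46)&(z<50.5)&(q[:,0]*s>35)&(q[:,0]*s<75)&(abs(q[:,1])<30)
        p=q[k]
        # y edges/angle: bin by x, take extreme percentiles
        inner=[];ys=[]
        for y0 in range(-18,18,3):
            b=p[(p[:,1]>=y0)&(p[:,1]<y0+3)]
            if len(b)>5: inner.append((y0+1.5,(np.percentile(b[:,0]*s,2))*s))
        for x0 in range(35,75,3):
            b=p[(p[:,0]*s>=x0)&(p[:,0]*s<x0+3)]
            if len(b)>15: ys.append((x0*s,np.percentile(b[:,1],2),np.percentile(b[:,1],98)))
        inner=np.array(inner);ys=np.array(ys)
        sl=np.polyfit(inner[:,0],inner[:,1],1)
        print(n,len(p),'inner',np.median(inner[:,1]).round(1),'slope deg',np.degrees(np.arctan(-sl[0])).round(2),'y',np.median(ys[:,1:],0).round(1),'ymid by x',np.c_[ys[:,0],ys[:,1:].mean(1)].round(1).tolist())
    k=(z>5)&(z<14)&(abs(q[:,0])<115)&(abs(q[:,1])<45); p=q[k]
    L=[];
    for x0 in range(-90,90,10):
        b=p[(p[:,0]>=x0)&(p[:,0]<x0+10)]
        if len(b)>20: L.append((x0+5,np.percentile(b[:,1],1.5),np.percentile(b[:,1],98.5)))
    L=np.array(L).round(1); print('base y edges',L.tolist())
    E=[]
    for y0 in range(-30,30,6):
        b=p[(p[:,1]>=y0)&(p[:,1]<y0+6)]
        if len(b)>20: E.append((y0+3,np.percentile(b[:,0],.5),np.percentile(b[:,0],99.5)))
    print('base x edges',np.array(E).round(1).tolist())
def load(fn):
    z=np.load(fn); ci=dict(z)
    for k in('fovy','cx','cy'): ci[k]=float(ci[k])
    return ci,z['im'],z['d']
E
python3 - <<'E'
from fit import *
ci,im,d=load('/tmp/w1.npz'); P=cloud(ci,d); hold(P)
q=(P[...,:2].reshape(-1,2)-[451.5,389])@R2(21.8); z=P[...,2].ravel()
k=(z>35)&(z<41)&(abs(q[:,0])<40)&(abs(q[:,1])<25);p=q[k]
print('handle',len(p),np.percentile(p,[2,50,98],axis=0).round(1).tolist(),np.degrees(np.polyfit(p[:,0],p[:,1],1)[0]))
crop=im[50:290,100:420]; cv2.imwrite('pics/c1.png',cv2.resize(crop,None,fx=2.4,fy=2.4,interpolation=cv2.INTER_CUBIC)[:,:,::-1])
E
```

```text
far 1040 inner 41.7 slope deg 0.49 y [-19.5  24. ] ymid by x [[41.0, 2.3], [44.0, 2.1], [47.0, 2.2], [50.0, 2.3], [53.0, 2.4], [56.0, 2.3], [59.0, 2.4]]
near 787 inner -47.0 slope deg 0.43 y [-20.2  22.9] ymid by x [[-44.0, 0.3], [-47.0, 1.2], [-50.0, 1.6], [-53.0, 1.0], [-56.0, 1.8], [-59.0, 1.4], [-62.0, 1.5], [-65.0, 1.3]]
base y edges [[-85.0, -33.4, 36.8], [-75.0, 20.5, 36.9], [-65.0, -32.7, 36.9], [-55.0, -34.2, 36.9], [-45.0, -33.3, 37.0], [-35.0, -33.9, 37.2], [-25.0, -33.2, 36.8], [-15.0, -33.0, 36.9], [-5.0, -32.6, 37.2], [5.0, -32.4, 37.0], [15.0, -32.8, 37.2], [25.0, -33.3, 37.7], [35.0, -32.7, 37.6], [45.0, 22.5, 37.8], [55.0, -32.4, 37.7], [65.0, -32.4, 37.6], [75.0, -32.2, 37.9], [85.0, -21.3, 38.1]]
base x edges [[-27.0, -54.0, 108.4], [-21.0, -29.1, 108.9], [-15.0, -25.3, 108.5], [-9.0, -28.7, 108.8], [-3.0, -29.2, 108.4], [3.0, -28.7, 108.7], [9.0, -29.0, 108.4], [15.0, -26.7, 108.6], [21.0, -84.8, 108.3], [27.0, -101.7, 107.8]]
handle 883 [[-23.6, -8.4], [0.9, -1.2], [24.0, 6.8]] 0.07438622402705636
```

View pics/c1.png

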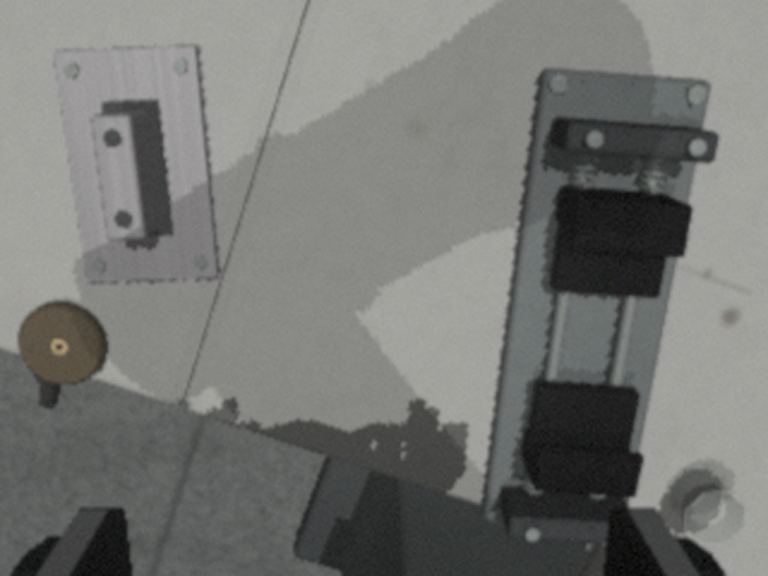

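{"api": "play_rows", "payload": {"motion": [100,0.18,10.8,-6,0,0,2,100,0.18,10.8,-13,0,0,2,100,0.18,10.8,-13,0,0,2,100,0.18,10.8,-13,0,0,2]}}

```text
clock: 3.4
position: [450.0, 387.3, 97.0]
ee_rot: [0.982, 0.19, -0.003, 0.003]
contact_force: [0.5, 0.2, 1.0]
gripper_width: 85.2
```

Run:
```python
from fit import *
s=arm.read_state();ci=arm.camera_info("wrist"); print(s['position'],s['joint_vel'].round(3))
im,d=arm.get_image("wrist"); cv2.imwrite("pics/w2.png",im[:,:,::-1]); np.savez('/tmp/w2.npz',im=im,d=d,**ci)
P=cloud(ci,d)
q=(P[...,:2].reshape(-1,2)-[452,388.3])@R2(21.8); z=P[...,2].ravel()
k=(z>34)&(z<42)&(abs(q[:,0])<40)&(abs(q[:,1])<25);p=q[k]
print('handle',len(p),np.percentile(p,[2,50,98],axis=0).round(1).tolist(),np.degrees(np.polyfit(p[:,0],p[:,1],1)[0]),np.median(z[k]))
```

```text
[450.02744391 387.34079234  97.01566383] [-0.023 -0.081  0.044  0.031 -0.03   0.008]
handle 1896 [[-23.5, -7.3], [2.2, 0.1], [24.4, 8.0]] 0.15473232286185987 38.454939776296015
```

View pics/w2.png

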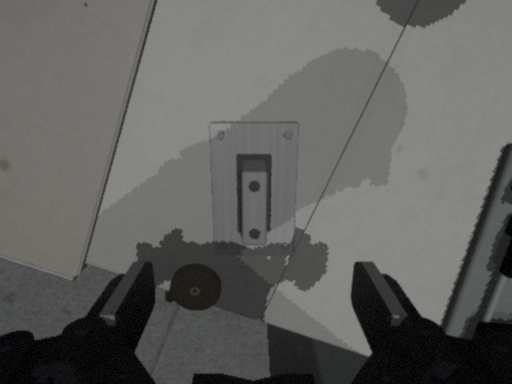

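{"api": "play_rows", "payload": {"motion": [100,0,0,-4,0,0,0,100,0,0,-7.5,0,0,0,100,0,0,-7.5,0,0,0]}}

```text
clock: 3.82
position: [451.8, 386.7, 26.3]
ee_rot: [0.982, 0.188, -0.001, 0.001]
contact_force: [-0.1, 0.4, 0.3]
gripper_width: 85.5
```

Run:
```python
from fit import *
s=arm.read_state(); print(s['position'],s['joint_vel'].round(3),s['ee_rot'],s['contact_force'])
```

```text
[451.76238622 386.69105165  26.26725207] [ 0.003 -0.044  0.052  0.024 -0.012 -0.   ] [ 9.82083546e-01  1.88442528e-01 -7.82132037e-04  8.43086603e-04] [-0.13066455  0.37903744  0.33791463]
```

{"api": "play_rows", "payload": {"motion": [100,0.05,0.18,-1.5,0,0,0,100,0.05,0.18,-1.5,0,0,0,0,0.05,0.18,-1.5,0,0,0,0,0.05,0.18,-1.5,0,0,0,0,0.05,0.18,-1.5,0,0,0]}}

```text
clock: 4.45
position: [452.6, 389.9, 11.7]
ee_rot: [0.982, 0.189, 0.0, -0.0]
contact_force: [-0.4, -0.0, 0.0]
gripper_width: 32.1
```

{"api": "play_rows", "payload": {"motion": [0,0,0,0,0,0,0,0,0,0,0,0,0,0,0,0,0,0,0,0,0]}}

```text
clock: 4.82
position: [452.6, 389.8, 11.7]
ee_rot: [0.982, 0.189, 0.0, -0.0]
contact_force: [-0.8, -0.5, 4.0]
gripper_width: 14.9
```

{"api": "play_rows", "payload": {"motion": [0,0,0,3,0,0,0,0,0,0,8,0,0,0,0,0,-5,11,0,0,-2,0,0,-11,11,0,0,-5,0,0,-14,11,0,0,-6.2]}}

```text
clock: 5.45
position: [450.8, 246.5, 120.5]
ee_rot: [0.991, 0.134, -0.001, 0.0]
contact_force: [0.5, 0.3, -3.2]
gripper_width: 14.7
```

Run:
```python
from fit import *
s=arm.read_state(); print(s['position'],s['joint_vel'].round(3),s['ee_rot'],s['contact_force'],s['wrist_torque'],s['gripper_width'])
ci=arm.camera_info("wrist")
im,d=arm.get_image("wrist"); cv2.imwrite("pics/w3.png",im[:,:,::-1]); np.savez('/tmp/w3.npz',im=im,d=d,**ci)
P=cloud(ci,d); hold(P,(454,177),15.5)
print(s['ee_rot'])
Rt=Rn.from_quat(s['ee_rot']).as_matrix(); T=(P-s['position'])@Rt
t=T.reshape(-1,3); 
k=(t[:,2]>-35)&(t[:,2]<-15)&(abs(t[:,0])<45)&(abs(t[:,1])<14); print('handle in tool',k.sum(),np.percentile(t[k],[2,50,98],axis=0).round(1).tolist())
k=(t[:,2]>0)&(t[:,2]<10)&(abs(t[:,0])<70)&(abs(t[:,1])<45); print('plate in tool',k.sum(),np.percentile(t[k],[1,50,99],axis=0).round(1).tolist())
```

```text
[450.78842861 246.51508154 120.53408987] [-0.311 -0.159 -0.257  0.012  0.123  0.152] [ 9.91002016e-01  1.33838427e-01 -1.44934801e-03  4.23601368e-04] [ 0.46998265  0.34784619 -3.24982469] [ 0.02557332 -0.04073655  0.01408631] 14.682732751926496
far 2375 inner 42.0 slope deg -0.1 y [-22.4  21.2] ymid by x [[41.0, -0.7], [44.0, -0.4], [47.0, -0.7], [50.0, -0.6], [53.0, -0.6], [56.0, -0.5], [59.0, -0.7], [62.0, -0.6]]
near 1297 inner -46.5 slope deg -0.05 y [-22.5  21. ] ymid by x [[-44.0, -0.7], [-47.0, -0.9], [-50.0, -0.6], [-53.0, -0.4], [-56.0, -0.5], [-59.0, -0.6], [-62.0, -1.8], [-65.0, -4.9]]
base y edges [[-65.0, -35.8, -31.6], [-55.0, -36.3, -31.4], [-45.0, -36.1, -31.3], [-35.0, -36.0, 16.6], [-25.0, -35.6, 17.8], [-15.0, -35.6, 17.5], [-5.0, -35.3, 17.4], [5.0, -35.2, 17.4], [15.0, -35.9, 17.7], [25.0, -36.0, -31.3], [45.0, 20.5, 34.9], [55.0, -35.0, 35.0], [65.0, -35.1, 34.7], [75.0, -34.9, 34.9], [85.0, 28.5, 35.1]]
base x edges [[-27.0, -30.6, 109.3], [-21.0, -29.0, 109.3], [-15.0, -29.4, 108.6], [-9.0, -29.4, 108.6], [-3.0, -29.4, 108.6], [3.0, -29.9, 108.6], [9.0, -30.0, 108.6], [15.0, -30.0, 108.7], [21.0, -41.5, 108.7], [27.0, 42.9, 108.7]]
[ 9.91002016e-01  1.33838427e-01 -1.44934801e-03  4.23601368e-04]
handle in tool 5549 [[-23.7, -12.5, -33.6], [8.5, -0.8, -26.7], [23.7, 11.6, -16.5]]
plate in tool 12101 [[-14.6, -30.5, 2.3], [28.6, -1.3, 5.1], [48.6, 28.3, 8.1]]
```

View pics/w3.png

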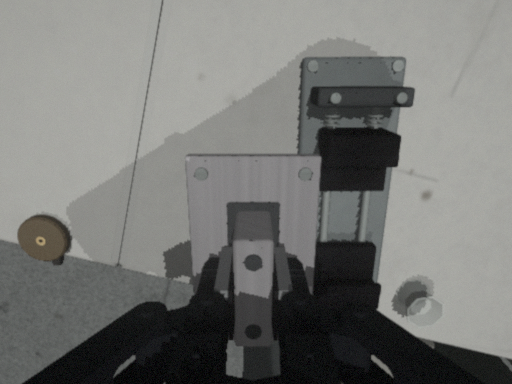

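{"api": "play_rows", "payload": {"motion": [0,0.6,-4,0,0,0,0,0,0.6,-7.2,0,1.2,-4.5,0,0,0.6,-7.2,-1.5,3.73,-13.5,0,0,0.6,-7.2,-1.5,3.73,-13.5,0,0,0.6,-7.2,-1.5,3.73,-13.5,0]}}

```text
clock: 6.12
position: [458.0, 177.5, 105.9]
ee_rot: [0.983, 0.135, 0.12, -0.016]
contact_force: [1.2, -0.1, -2.7]
gripper_width: 14.7
```

```bash
cat > chk.py <<'E'
from fit import *
C=np.array([452.5,174.9]); A=15.45
def st():
    s=arm.read_state(); p=s['position']; l=(p[:2]-C)@R2(A)
    Rt=Rn.from_quat(s['ee_rot']).as_matrix(); n=-Rt[:,2]; x=Rt[:,0]
    Q=R2(A); xl=x[:2]@Q
    th=np.degrees(np.arctan2(x[2],xl[0])); yaw=np.degrees(np.arctan2(x[1],x[0])); roll=np.degrees(np.arcsin(Rt[2,1]))
    L=lambda f:np.r_[np.asarray(f)[:2]@Q,f[2]]
    print('t',round(s['clock'],2),'T loc',l.round(2),'z',p[2].round(2),'tilt',th.round(2),'yaw',yaw.round(2),'roll',roll.round(2),'F loc',L(s['contact_force']).round(1),'M',L(s['wrist_torque']).round(2),'w',round(s['gripper_width'],1),'v',np.abs(s['joint_vel']).max().round(3))
    D=11.5; t=np.radians(th); n2=np.array([-np.sin(t),np.cos(t)]);d2=np.array([np.cos(t),np.sin(t)])
    T=np.array([l[0],p[2]]); B=T-D*n2-50*d2; print('  near bottom',B.round(1),'near top',(B+6*n2).round(1),'far bottom',(B+100*d2).round(1))
    return s
E
python3 - <<'E'
from chk import *
s=st()
ci=arm.camera_info("wrist")
im,d=arm.get_image("wrist"); cv2.imwrite("pics/w4.png",im[:,:,::-1]); np.savez('/tmp/w4.npz',im=im,d=d,**ci)
im,d=arm.get_image("side"); cv2.imwrite("pics/s4.png",cv2.resize(im[130:270,180:360],None,fx=4,fy=4)[:,:,::-1])
E
```

```text
t 6.12 T loc [6.01 1.08] z 105.92 tilt 13.93 yaw 15.61 roll 0.06 F loc [ 1.1 -0.5 -2.7] M [0.06 0.6  0.02] w 14.7 v 0.077
  near bottom [-39.8  82.7] near top [-41.2  88.5] far bottom [ 57.3 106.8]
```

View pics/w4.png

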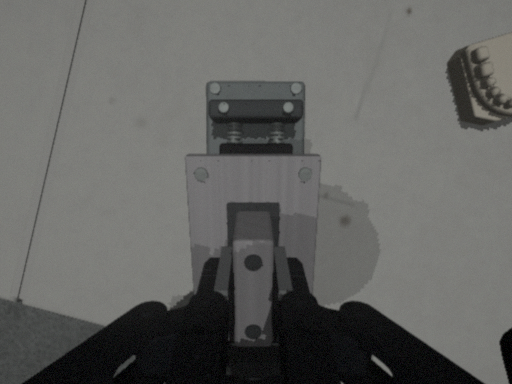

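View pics/s4.png

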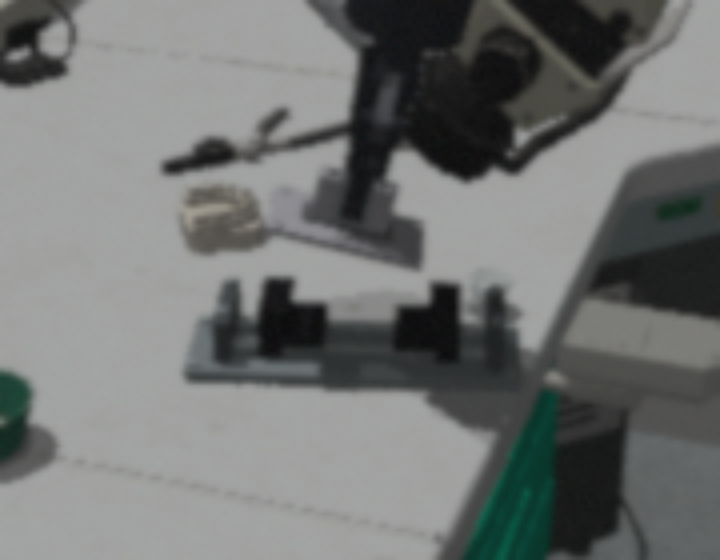

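Run:
```python
from chk import *
ci,im,d=load('/tmp/w4.npz'); P=cloud(ci,d); q=(P[...,:2].reshape(-1,2)-C)@R2(A); z=P[...,2].ravel()
def ed(k,xs,nm):
    p=q[k]; o=[]
    for x0 in xs:
        b=p[(p[:,0]>=x0)&(p[:,0]<x0+6)]
        if len(b)>20: o.append((x0+3,*np.percentile(b[:,1],[2,98]),len(b)))
    o=np.array(o); print(nm,o.round(1).tolist(), 'mid',((o[:,1]+o[:,2])/2).round(2))
near=abs(q[:,1])<45
ed((z>97)&(z<116)&near&(q[:,0]>28),range(28,58,6),'plate')
ed((z>5)&(z<14)&near,range(76,112,6),'base')
ed((z>38)&(z<46)&near,range(74,100,4),'block')
for n in('holder_mid','holder'):
  for r in arm.place_of(n,'wrist')[:1]: print(n,r['confidence'],((ray(ci,*r['uv'],30 if n=='holder_mid' else 0)[:2]-C)@R2(A)).round(1))
```

```text
plate [[31.0, -26.3, 30.8, 1764.0], [37.0, -26.3, 31.0, 1699.0], [43.0, -26.4, 30.9, 1742.0], [49.0, -26.2, 30.9, 1816.0], [55.0, -26.2, 30.6, 1139.0]] mid [2.26 2.34 2.27 2.4  2.21]
base [[79.0, -33.7, 35.5, 510.0], [85.0, -34.4, 36.4, 62.0], [91.0, -35.3, 36.3, 38.0], [97.0, -35.0, 36.1, 332.0], [103.0, -33.3, 34.5, 856.0], [109.0, -33.2, 34.5, 609.0]] mid [0.89 1.02 0.51 0.54 0.6  0.65]
block [[81.0, -27.7, 28.6, 646.0], [85.0, -28.2, 29.2, 790.0], [89.0, -28.1, 29.2, 763.0], [93.0, -27.5, 28.6, 277.0]] mid [0.48 0.5  0.54 0.6 ]
```

{"api": "play_rows", "payload": {"motion": [0,0.05,-0.17,-1.5,0,0,0,0,0.05,-0.17,-3,0,0,0,0,0.05,-0.17,-4,0,0,0,0,0.05,-0.17,-4.5,0,0,0,0,0.05,-0.17,-4.8,0,0,0]}}

```text
clock: 6.95
position: [459.8, 176.7, 58.3]
ee_rot: [0.983, 0.134, 0.121, -0.016]
contact_force: [0.3, -0.5, -3.2]
gripper_width: 14.7
```

Run:
```python
from chk import *
s=st()
im,d=arm.get_image("side"); cv2.imwrite("pics/s5.png",cv2.resize(im[150:250,210:330],None,fx=6,fy=6,interpolation=cv2.INTER_CUBIC)[:,:,::-1])
```

```text
t 6.95 T loc [ 7.55 -0.25] z 58.3 tilt 14.04 yaw 15.56 roll 0.02 F loc [ 0.1 -0.6 -3.2] M [0.02 0.71 0.  ] w 14.7 v 0.258
  near bottom [-38.2  35. ] near top [-39.6  40.8] far bottom [58.8 59.3]
```

View pics/s5.png

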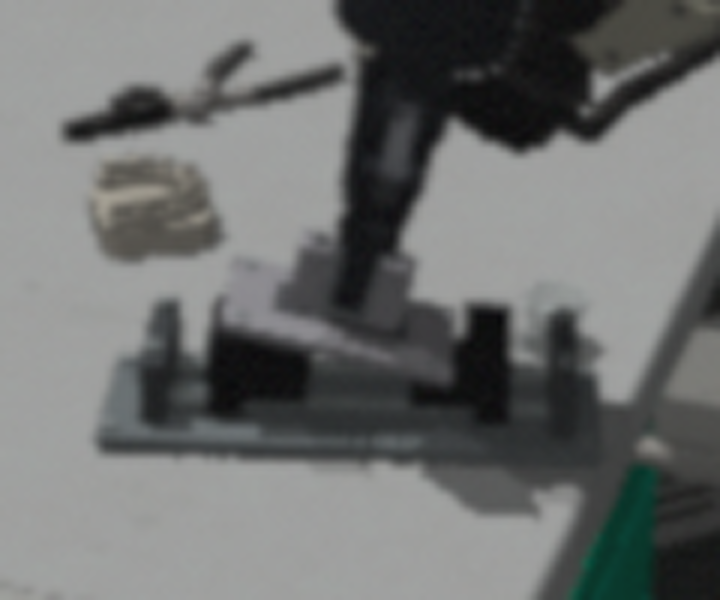

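{"api": "play_rows", "payload": {"motion": [0,0,-0.02,-0.2,0,0,0,0,-0.2,-0.08,-0.2,0,0,0,0,-0.4,-0.13,-0.2,0,0,0,0,-0.6,-0.19,-0.2,0,0,0,0,-0.75,-0.23,-0.2,0,0,0]}}

```text
clock: 7.62
position: [451.4, 173.8, 56.5]
ee_rot: [0.983, 0.134, 0.121, -0.016]
contact_force: [2.4, -0.5, -3.6]
gripper_width: 14.6
```

Run:
```python
from chk import *
s=st()
```

```text
t 7.62 T loc [-1.37 -0.79] z 56.51 tilt 14.03 yaw 15.57 roll 0.02 F loc [ 2.2 -1.1 -3.6] M [-0.32 -0.06 -0.03] w 14.6 v 0.087
  near bottom [-47.1  33.2] near top [-48.5  39. ] far bottom [49.9 57.5]
```

{"api": "play_rows", "payload": {"motion": [0,-0.1,-0.03,0,0,0,0,0,-0.2,-0.055,0,0,0,0,0,-0.3,-0.08,0,0,0,0,0,-0.4,-0.11,0,0,0,0,0,-0.5,-0.14,0,0,0,0]}}

```text
clock: 8.25
position: [447.9, 173.4, 57.1]
ee_rot: [0.983, 0.134, 0.122, -0.017]
contact_force: [8.7, -1.1, -5.8]
gripper_width: 15.2
```

Run:
```python
from chk import *
s=st()
im,d=arm.get_image("side"); cv2.imwrite("pics/s6.png",cv2.resize(im[150:250,210:330],None,fx=6,fy=6,interpolation=cv2.INTER_CUBIC)[:,:,::-1])
st()
```

```text
t 8.25 T loc [-4.82 -0.18] z 57.12 tilt 14.16 yaw 15.57 roll -0.05 F loc [ 8.1 -3.4 -5.8] M [-0.94 -1.5  -0.14] w 15.2 v 0.064
  near bottom [-50.5  33.7] near top [-52.   39.6] far bottom [46.5 58.2]
t 8.3 T loc [-4.9  -0.18] z 57.13 tilt 14.16 yaw 15.57 roll -0.05 F loc [ 7.9 -3.2 -5.8] M [-0.81 -1.39 -0.08] w 15.0 v 0.01
  near bottom [-50.6  33.7] near top [-52.   39.6] far bottom [46.4 58.2]
```

View pics/s6.png

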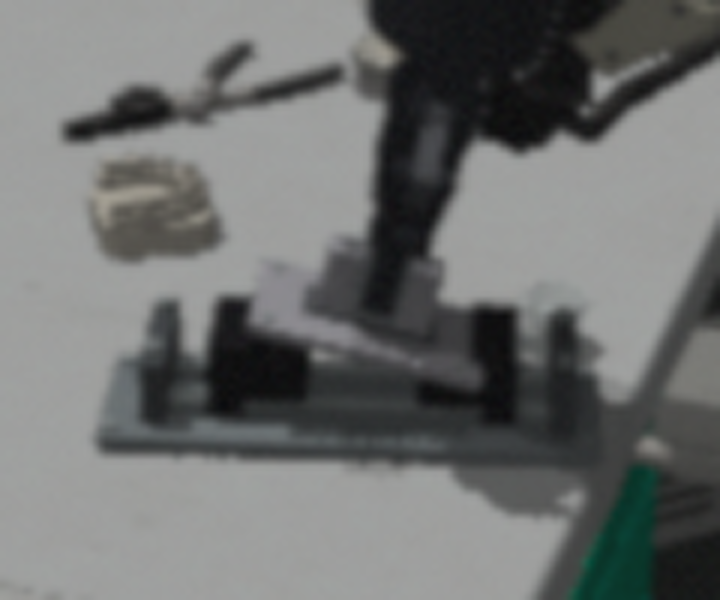

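```bash
cat >> chk.py <<'E'
def plate(save=None):
    s=arm.read_state(); ci=arm.camera_info('wrist'); im,d=arm.get_image('wrist')
    if save: cv2.imwrite(save,im[:,:,::-1])
    P=cloud(ci,d); Rt=Rn.from_quat(s['ee_rot']).as_matrix(); t=((P-s['position'])@Rt).reshape(-1,3)
    k=(t[:,2]>-8)&(t[:,2]<14)&(t[:,0]>27)&(t[:,0]<55)&(abs(t[:,1])<27); p=t[k]
    for _ in range(4):
        c=np.linalg.lstsq(np.c_[p[:,:2],np.ones(len(p))],p[:,2],rcond=None)[0]; r=p[:,2]-np.c_[p[:,:2],np.ones(len(p))]@c; p=p[abs(r)<max(2*r.std(),.8)]
    print('plate in tool: n',len(p),'extra tilt',np.degrees(-np.arctan(c[0])).round(2),'roll',np.degrees(np.arctan(c[1])).round(2),'z at 0',c[2].round(2),'far edge',np.percentile(p[:,0],99.5).round(1),'y',np.percentile(p[:,1],[1,99]).round(1))
    return P
E
python3 - <<'E'
from chk import *
plate('pics/w7.png')
# compare earlier
for fn,ee,pos in (('/tmp/w3.npz',[ 9.91002016e-01,1.33838427e-01,-1.44934801e-03,4.23601368e-04],[450.79,246.515,120.534]),('/tmp/w4.npz',[.983,.135,.12,-.016],[458,177.5,105.9])):
    ci,im,d=load(fn); P=cloud(ci,d); t=((P-pos)@Rn.from_quat(ee).as_matrix()).reshape(-1,3)
    k=(t[:,2]>-8)&(t[:,2]<14)&(t[:,0]>27)&(t[:,0]<55)&(abs(t[:,1])<27); p=t[k]
    for _ in range(4):
        c=np.linalg.lstsq(np.c_[p[:,:2],np.ones(len(p))],p[:,2],rcond=None)[0]; r=p[:,2]-np.c_[p[:,:2],np.ones(len(p))]@c; p=p[abs(r)<max(2*r.std(),.8)]
    print(fn,len(p),np.degrees(-np.arctan(c[0])),c[2],np.percentile(p[:,0],99.5))
E
```

```text
plate in tool: n 5166 extra tilt 0.28 roll -0.01 z at 0 4.69 far edge 48.9 y [-26.5  26.5]
/tmp/w3.npz 5056 -0.40155197027224254 4.924289746655304 48.55886769530805
/tmp/w4.npz 5045 -0.3656400979629745 4.500239881698291 48.78605494698725
```

View pics/w7.png

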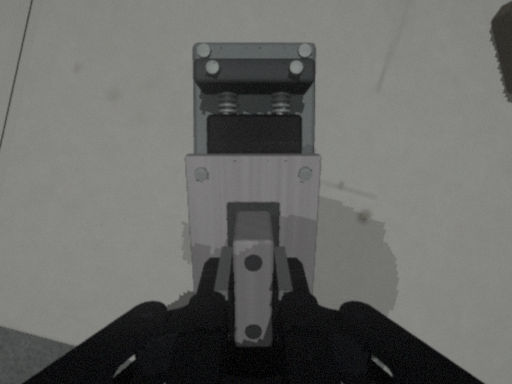

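{"api": "play_rows", "payload": {"motion": [0,-0.1,-0.03,0,0,0,0,0,-0.2,-0.06,0,0,0,0,0,-0.3,-0.09,0,0,0,0,0,-0.4,-0.12,0,0,0,0,0,-0.48,-0.14,0,0,0,0]}}

```text
clock: 8.98
position: [444.1, 172.9, 57.7]
ee_rot: [0.983, 0.135, 0.123, -0.018]
contact_force: [10.0, -0.3, -7.5]
gripper_width: 14.8
```

Run:
```python
from chk import *
s=st()
plate('pics/w8.png')
im,d=arm.get_image("side"); cv2.imwrite("pics/s8.png",cv2.resize(im[150:250,210:330],None,fx=6,fy=6,interpolation=cv2.INTER_CUBIC)[:,:,::-1])
st()
```

```text
t 8.97 T loc [-8.6   0.26] z 57.68 tilt 14.27 yaw 15.57 roll -0.1 F loc [ 9.6 -3.  -7.5] M [-1.24 -2.6  -0.12] w 14.8 v 0.058
  near bottom [-54.2  34.2] near top [-55.7  40. ] far bottom [42.7 58.9]
plate in tool: n 5131 extra tilt 0.29 roll -0.03 z at 0 4.57 far edge 48.9 y [-26.4  26.5]
t 9.07 T loc [-8.63  0.23] z 57.66 tilt 14.26 yaw 15.57 roll -0.1 F loc [10.4 -4.3 -8.1] M [-1.21 -2.43 -0.17] w 15.1 v 0.006
  near bottom [-54.3  34.2] near top [-55.7  40. ] far bottom [42.7 58.8]
```

View pics/s8.png

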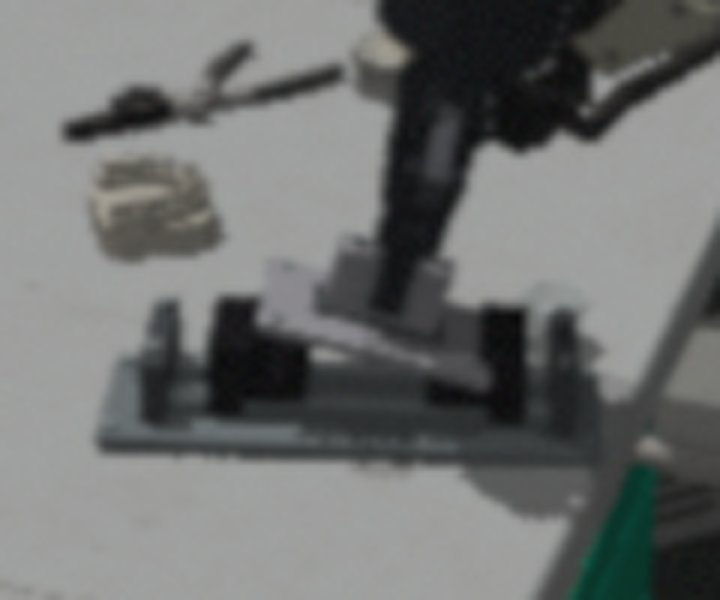

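{"api": "play_rows", "payload": {"motion": [0,-0.08,-0.05,-0.07,0,0,0,0,-0.16,-0.1,-0.15,0,0,0,0,-0.22,-0.14,-0.15,0,0,0,0,-0.27,-0.17,-0.15,0,0,0,0,-0.27,-0.17,-0.15,0,0,0]}}

```text
clock: 9.7
position: [442.6, 172.3, 57.8]
ee_rot: [0.983, 0.135, 0.123, -0.018]
contact_force: [11.6, 2.6, -8.6]
gripper_width: 14.7
```

Run:
```python
from chk import *
s=st()
plate('pics/w9.png')
st()
```

```text
t 9.7 T loc [-10.21   0.15] z 57.81 tilt 14.28 yaw 15.61 roll -0.14 F loc [11.9 -0.5 -8.6] M [-0.44 -2.9  -0.06] w 14.7 v 0.007
  near bottom [-55.8  34.3] near top [-57.3  40.1] far bottom [41.1 59. ]
plate in tool: n 5131 extra tilt 0.25 roll 0.05 z at 0 4.5 far edge 49.0 y [-26.4  26.5]
t 9.75 T loc [-10.22   0.14] z 57.8 tilt 14.27 yaw 15.61 roll -0.14 F loc [11.8 -1.4 -7.3] M [-0.41 -2.94 -0.02] w 15.2 v 0.005
  near bottom [-55.8  34.3] near top [-57.3  40.1] far bottom [41.1 59. ]
```

View pics/w9.png

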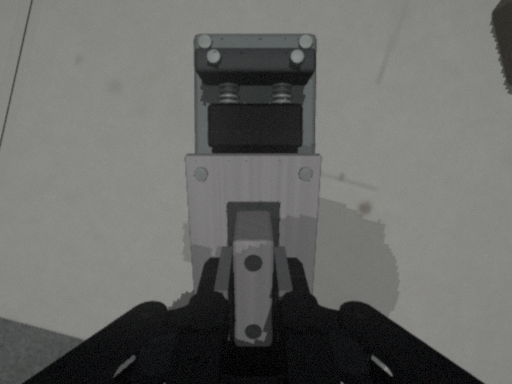

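{"api": "play_rows", "payload": {"motion": [0,-0.04,-0.03,-0.1,0,0,0,0,-0.08,-0.06,-0.2,0,0,0,0,-0.12,-0.08,-0.25,0,0,0,0,-0.12,-0.08,-0.25,0,0,0]}}

```text
clock: 10.25
position: [442.6, 172.3, 57.6]
ee_rot: [0.983, 0.135, 0.123, -0.019]
contact_force: [11.7, 1.8, -4.8]
gripper_width: 14.7
```

Run:
```python
from chk import *
s=st()
im,d=arm.get_image("side"); cv2.imwrite("pics/s10.png",cv2.resize(im[150:250,210:330],None,fx=6,fy=6,interpolation=cv2.INTER_CUBIC)[:,:,::-1])
st()
```

```text
t 10.25 T loc [-10.25   0.14] z 57.57 tilt 14.26 yaw 15.62 roll -0.2 F loc [11.7 -1.3 -4.8] M [-0.52 -3.06 -0.13] w 14.7 v 0.006
  near bottom [-55.9  34.1] near top [-57.4  39.9] far bottom [41.  58.7]
t 10.3 T loc [-10.24   0.14] z 57.56 tilt 14.26 yaw 15.61 roll -0.2 F loc [12.5 -1.3 -4.6] M [-0.49 -2.98 -0.07] w 14.9 v 0.005
  near bottom [-55.9  34.1] near top [-57.3  39.9] far bottom [41.  58.7]
```

View pics/s10.png

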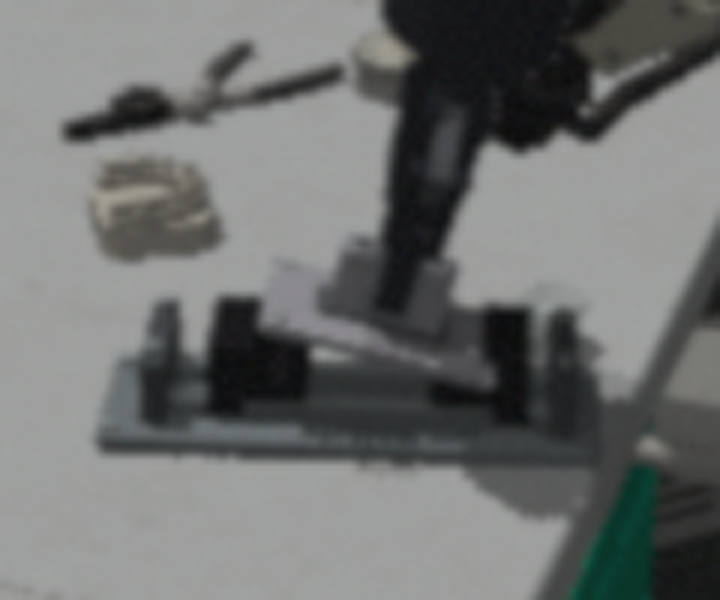

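{"api": "play_rows", "payload": {"motion": [0,-0.03,-0.03,-0.15,-0.33,1.2,0,0,-0.03,-0.06,-0.3,-0.66,2.4,0,0,-0.02,-0.07,-0.45,-1,3.66,0,0,-0.02,-0.07,-0.45,-1,3.66,0]}}

```text
clock: 10.8
position: [444.3, 174.0, 53.7]
ee_rot: [0.986, 0.136, 0.093, -0.017]
contact_force: [11.1, 2.5, -0.5]
gripper_width: 14.8
```

Run:
```python
from chk import *
s=st()
plate('pics/w11.png')
st()
```

```text
t 10.8 T loc [-8.11  1.32] z 53.65 tilt 10.82 yaw 15.67 roll -0.47 F loc [11.4 -0.6 -0.5] M [-0.15 -2.91 -0.  ] w 14.8 v 0.023
  near bottom [-55.1  33. ] near top [-56.2  38.9] far bottom [43.2 51.7]
plate in tool: n 5164 extra tilt 0.05 roll -0.04 z at 0 4.67 far edge 48.8 y [-26.4  26.5]
t 10.85 T loc [-8.19  1.31] z 53.69 tilt 10.85 yaw 15.68 roll -0.48 F loc [11.8 -0.2 -1. ] M [-0.08 -2.98 -0.08] w 14.9 v 0.01
  near bottom [-55.1  33. ] near top [-56.3  38.9] far bottom [43.1 51.8]
```

View pics/w11.png

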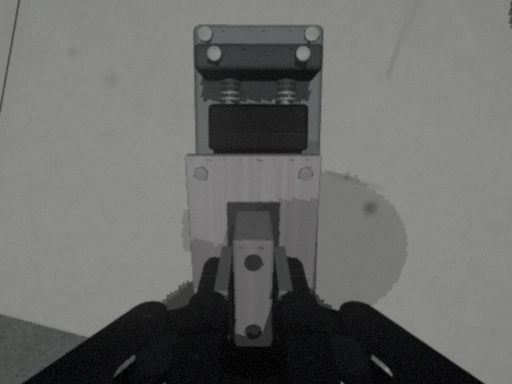

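{"api": "play_rows", "payload": {"motion": [0,-0.06,-0.07,0,-0.1,0,0,0,-0.12,-0.15,0,-0.25,-0.1,0,0,-0.18,-0.22,0,-0.45,-0.12,0,0,-0.23,-0.29,0,-0.45,-0.12,0,0,-0.23,-0.29,0,-0.45,-0.12,0]}}

```text
clock: 11.48
position: [442.9, 173.3, 54.2]
ee_rot: [0.986, 0.137, 0.095, -0.015]
contact_force: [11.0, 7.4, -5.1]
gripper_width: 15.0
```

Run:
```python
from chk import *
s=st()
print(s['joints'].round(3),s['joint_efforts'].round(2))
```

```text
t 11.47 T loc [-9.64  1.01] z 54.16 tilt 11.08 yaw 15.77 roll -0.24 F loc [12.6  4.2 -5.1] M [ 1.44 -3.32  0.06] w 15.0 v 0.002
  near bottom [-56.5  33.3] near top [-57.7  39.1] far bottom [41.6 52.5]
[ 0.758  0.286 -0.819  0.289 -0.304  0.82 ] [ -1.42 -26.34   2.94   0.37  -3.4    0.24]
```

{"api": "play_rows", "payload": {"motion": [0,-0.03,-0.05,-0.1,-0.27,1,0,0,-0.05,-0.1,-0.22,-0.54,2,0,0,-0.05,-0.12,-0.35,-0.82,3,0,0,-0.05,-0.12,-0.47,-1.09,3.95,0,0,-0.05,-0.12,-0.47,-1.09,3.95,0]}}

```text
clock: 12.1
position: [444.5, 172.6, 50.1]
ee_rot: [0.989, 0.137, 0.062, -0.01]
contact_force: [10.8, 7.7, 1.5]
gripper_width: 14.7
```

Run:
```python
from chk import *
s=st()
plate('pics/w12.png')
im,d=arm.get_image("side"); cv2.imwrite("pics/s12.png",cv2.resize(im[150:250,210:330],None,fx=6,fy=6,interpolation=cv2.INTER_CUBIC)[:,:,::-1])
st()
```

```text
t 12.1 T loc [-8.35 -0.1 ] z 50.11 tilt 7.23 yaw 15.79 roll -0.21 F loc [12.4  4.5  1.5] M [ 1.47 -3.42 -0.09] w 14.7 v 0.011
  near bottom [-56.5  32.4] near top [-57.3  38.4] far bottom [42.7 45. ]
plate in tool: n 5849 extra tilt -4.3 roll 0.12 z at 0 2.09 far edge 54.5 y [-26.4  26.4]
t 12.2 T loc [-8.44 -0.08] z 50.18 tilt 7.25 yaw 15.8 roll -0.22 F loc [12.3  4.7  0.7] M [ 1.46 -3.4  -0.11] w 15.0 v 0.003
  near bottom [-56.6  32.5] near top [-57.4  38.4] far bottom [42.6 45.1]
```

View pics/w12.png

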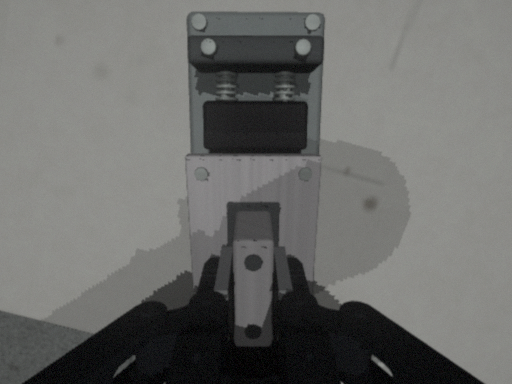

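View pics/s12.png

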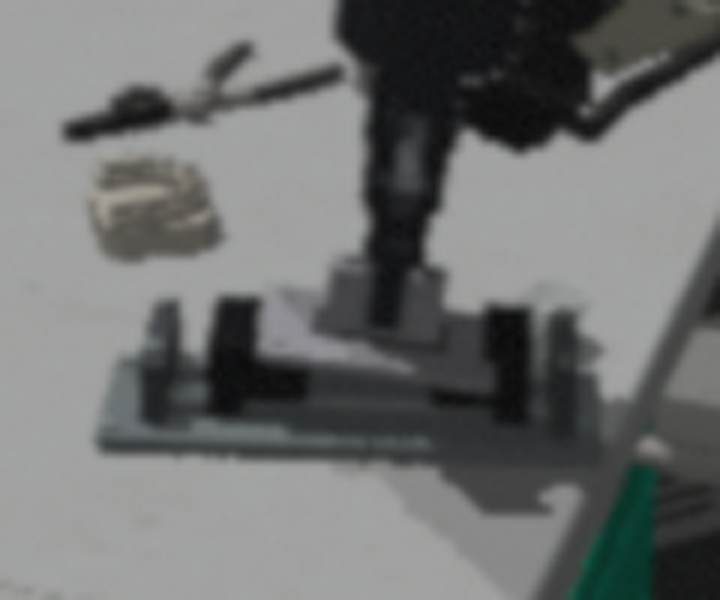

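{"api": "play_rows", "payload": {"motion": [0,-0.06,-0.04,-0.1,-0.27,1,0,0,-0.1,-0.06,-0.22,-0.54,2,0,0,-0.11,-0.06,-0.35,-0.82,3,0,0,-0.11,-0.06,-0.46,-1.13,4.1,0,0,-0.11,-0.06,-0.46,-1.13,4.1,0]}}

```text
clock: 12.82
position: [444.6, 171.8, 45.5]
ee_rot: [0.99, 0.138, 0.027, -0.005]
contact_force: [11.1, 7.9, 3.5]
gripper_width: 14.9
```

Run:
```python
from chk import *
s=st()
im,d=arm.get_image("side"); cv2.imwrite("pics/s13.png",cv2.resize(im[150:250,210:330],None,fx=6,fy=6,interpolation=cv2.INTER_CUBIC)[:,:,::-1])
st()
im,d=arm.get_image("wrist"); cv2.imwrite("pics/w13.png",im[:,:,::-1])
```

```text
t 12.82 T loc [-8.49 -0.9 ] z 45.51 tilt 3.11 yaw 15.82 roll -0.16 F loc [12.8  4.7  3.5] M [ 1.23 -3.77 -0.16] w 14.9 v 0.011
  near bottom [-57.8  31.3] near top [-58.1  37.3] far bottom [42.1 36.7]
t 12.88 T loc [-8.6  -0.93] z 45.53 tilt 3.12 yaw 15.82 roll -0.16 F loc [13.7  5.   3. ] M [ 1.23 -3.82 -0.17] w 15.1 v 0.005
  near bottom [-57.9  31.3] near top [-58.2  37.3] far bottom [42.  36.8]
```

View pics/s13.png

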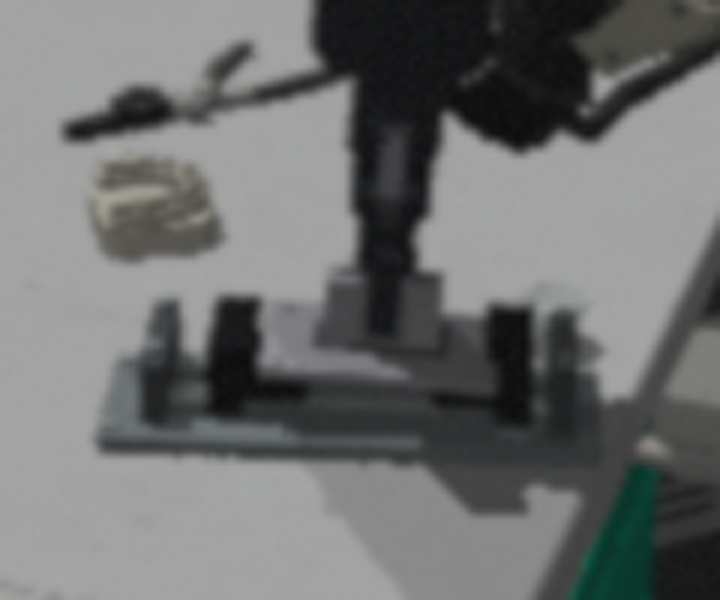

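View pics/w13.png

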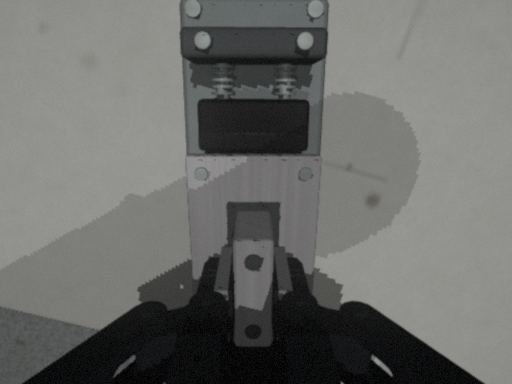

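{"api": "play_rows", "payload": {"motion": [0,-0.03,0.02,-0.12,-0.27,1,0,0,-0.04,0.02,-0.24,-0.54,2,0,0,-0.04,0.02,-0.33,-0.83,3,0,0,-0.04,0.02,-0.33,-0.83,3,0]}}

```text
clock: 13.42
position: [444.5, 171.4, 41.9]
ee_rot: [0.99, 0.138, 0.0, -0.001]
contact_force: [12.5, 6.6, 2.5]
gripper_width: 14.9
```

Run:
```python
from chk import *
s=st()
```

```text
t 13.43 T loc [-8.64 -1.28] z 41.89 tilt 0.03 yaw 15.83 roll -0.1 F loc [13.8  3.   2.5] M [ 0.83 -4.05 -0.27] w 14.9 v 0.009
  near bottom [-58.6  30.4] near top [-58.6  36.4] far bottom [41.4 30.4]
```

{"api": "play_rows", "payload": {"motion": [0,0.2,0.05,0.08,0,0,-0.1,0,0.4,0.11,0.08,0,0,-0.2,0,0.6,0.17,0.08,0,0,-0.3,0,0.75,0.21,0.08,0,0,-0.3,0,0.87,0.24,0.08,0,0,-0.3]}}

```text
clock: 14.05
position: [449.4, 171.7, 41.6]
ee_rot: [0.991, 0.135, -0.004, 0.001]
contact_force: [4.6, 7.6, 4.0]
gripper_width: 14.9
```

Run:
```python
from chk import *
s=st()
im,d=arm.get_image("wrist"); cv2.imwrite("pics/w14.png",im[:,:,::-1])
```

```text
t 14.05 T loc [-3.82 -2.3 ] z 41.61 tilt -0.43 yaw 15.47 roll 0.02 F loc [6.4 6.1 4. ] M [ 1.52 -2.19 -0.13] w 14.9 v 0.018
  near bottom [-53.9  30.5] near top [-53.9  36.5] far bottom [46.1 29.7]
```

View pics/w14.png

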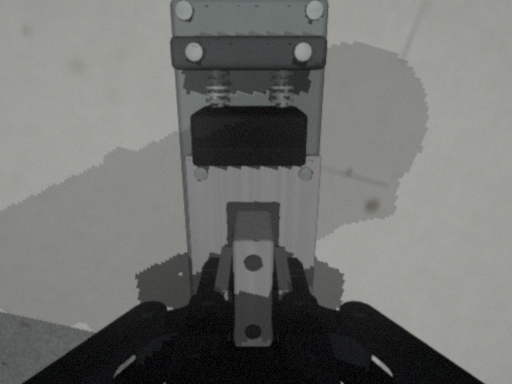

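{"api": "play_rows", "payload": {"motion": [0,0.08,0.1,0.05,0.03,-0.1,0,0,0.16,0.2,0.1,0.06,-0.2,0,0,0.24,0.3,0.1,0.1,-0.39,0,0,0.31,0.4,0.1,0.1,-0.39,0,0,0.31,0.4,0.1,0.1,-0.39,0]}}

```text
clock: 14.72
position: [450.2, 172.4, 41.7]
ee_rot: [0.991, 0.135, -0.003, 0.003]
contact_force: [6.7, -1.8, 2.3]
gripper_width: 15.0
```

Run:
```python
from chk import *
s=st()
im,d=arm.get_image("wrist"); cv2.imwrite("pics/w15.png",im[:,:,::-1])
```

```text
t 14.72 T loc [-2.85 -1.82] z 41.66 tilt -0.43 yaw 15.49 roll 0.26 F loc [ 6.  -3.6  2.3] M [-0.76 -2.1   0.15] w 15.0 v 0.004
  near bottom [-52.9  30.5] near top [-52.9  36.5] far bottom [47.1 29.8]
```

View pics/w15.png

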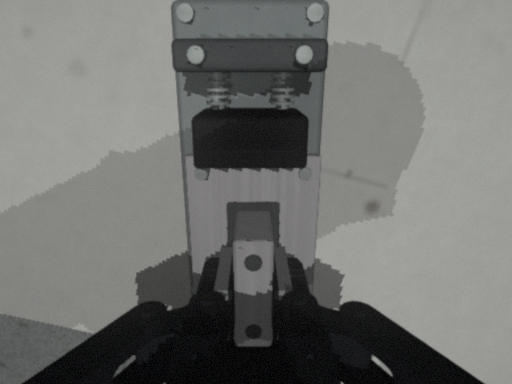

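{"api": "play_rows", "payload": {"motion": [0,0.08,0.1,0.05,0,0,0,0,0.16,0.2,0.1,0.03,-0.1,0,0,0.24,0.3,0.1,0.07,-0.2,0,0,0.31,0.38,0.1,0.1,-0.3,0,0,0.31,0.38,0.1,0.1,-0.3,0]}}

```text
clock: 15.4
position: [452.0, 175.1, 41.8]
ee_rot: [0.991, 0.134, -0.002, 0.003]
contact_force: [7.2, -2.8, -0.9]
gripper_width: 15.1
```

Run:
```python
from chk import *
s=st()
im,d=arm.get_image("wrist"); cv2.imwrite("pics/w16.png",im[:,:,::-1])
```

```text
t 15.4 T loc [-0.46  0.33] z 41.83 tilt -0.33 yaw 15.45 roll 0.32 F loc [ 6.2 -4.6 -0.9] M [-1.02 -1.81  0.13] w 15.1 v 0.002
  near bottom [-50.5  30.6] near top [-50.5  36.6] far bottom [49.5 30. ]
```

View pics/w16.png

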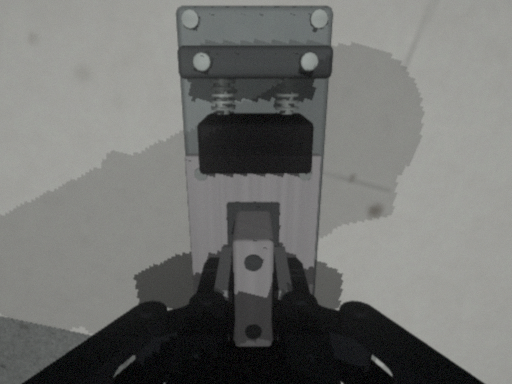

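{"api": "play_rows", "payload": {"motion": [0,0.1,-0.05,0,0.1,0,0,0,0.2,-0.1,0,0.2,-0.1,0,0,0.31,-0.17,0,0.3,-0.2,0,0,0.31,-0.17,0,0.3,-0.2,0]}}

```text
clock: 15.95
position: [453.2, 174.3, 41.6]
ee_rot: [0.991, 0.134, -0.002, 0.0]
contact_force: [-2.7, 7.3, 4.0]
gripper_width: 15.2
```

Run:
```python
from chk import *
s=st()
im,d=arm.get_image("wrist"); cv2.imwrite("pics/w17.png",im[:,:,::-1])
P=cloud(arm.camera_info('wrist'),d)
q=(P[...,:2].reshape(-1,2)-C)@R2(A); z=P[...,2].ravel()
for nm,lo,hi,x0,x1 in(('plate',33,40,30,42),('lip',45.5,51,46,60),('block',39,45,82,92),('base',7,13,96,106)):
    k=(z>lo)&(z<hi)&(q[:,0]>x0)&(q[:,0]<x1)&(abs(q[:,1])<45); p=q[k]
    e=[np.percentile(p[(p[:,0]>=a)&(p[:,0]<a+4)][:,1],[2,98]) for a in range(x0,x1-3,4) if ((p[:,0]>=a)&(p[:,0]<a+4)).sum()>15]
    e=np.array(e); print(nm,k.sum(),np.median(z[k]).round(1),e.round(1).tolist(),e.mean(1).round(2))
```

```text
t 15.95 T loc [ 0.49 -0.73] z 41.64 tilt -0.2 yaw 15.4 roll -0.01 F loc [-0.7  7.8  4. ] M [ 2.2  -0.21  0.14] w 15.2 v 0.003
  near bottom [-49.6  30.3] near top [-49.5  36.3] far bottom [50.4 30. ]
plate 3174 36.5 [[-27.9, 29.1], [-28.0, 29.2], [-28.3, 29.4]] [0.62 0.61 0.51]
lip 3924 48.5 [[-21.4, 22.4], [-21.2, 22.2], [-21.3, 22.5]] [0.53 0.49 0.57]
block 3705 42.4 [[-28.1, 29.2], [-28.1, 29.2]] [0.55 0.55]
base 3649 10.5 [[-33.5, 34.5], [-33.5, 34.6]] [0.51 0.58]
```

{"api": "play_rows", "payload": {"motion": [0,-0.02,0.09,0.06,0,0,0,0,-0.02,0.09,0.06,0,0,0]}}

```text
clock: 16.25
position: [452.5, 174.2, 41.7]
ee_rot: [0.991, 0.134, -0.003, 0.001]
contact_force: [-0.2, 5.5, 1.2]
gripper_width: 15.1
```

Run:
```python
from chk import *
s=st()
```

```text
t 16.25 T loc [-0.17 -0.7 ] z 41.66 tilt -0.31 yaw 15.38 roll 0.07 F loc [1.3 5.4 1.2] M [ 1.71 -0.69  0.11] w 15.1 v 0.002
  near bottom [-50.2  30.4] near top [-50.2  36.4] far bottom [49.8 29.9]
```

Force is easing; one more y relief (+1.5 mm), then open.

{"api": "play_rows", "payload": {"motion": [0,-0.03,0.12,0.05,0,0,0,0,-0.03,0.12,0.05,0,0,0]}}

```text
clock: 16.5
position: [452.2, 174.3, 41.7]
ee_rot: [0.991, 0.134, -0.003, 0.002]
contact_force: [3.6, 2.7, -1.1]
gripper_width: 15.2
```

Run:
```python
from chk import *
s=st()
```

```text
t 16.5 T loc [-0.43 -0.55] z 41.75 tilt -0.39 yaw 15.36 roll 0.15 F loc [ 4.2  1.7 -1.1] M [ 0.28 -1.64  0.14] w 15.2 v 0.003
  near bottom [-50.5  30.6] near top [-50.5  36.6] far bottom [49.5 29.9]
```

{"api": "play_rows", "payload": {"motion": [40,0,0,0,0,0,0,40,0,0,0,0,0,0,70,0,0,0,0,0,0,100,0,0,0,0,0,0]}}

```text
clock: 17.0
position: [451.0, 173.6, 41.5]
ee_rot: [0.991, 0.133, -0.004, 0.002]
contact_force: [-0.3, 0.5, 0.0]
gripper_width: 69.2
```

Run:
```python
from chk import *
s=st()
```

```text
t 17.0 T loc [-1.79 -0.83] z 41.55 tilt -0.55 yaw 15.33 roll 0.19 F loc [-0.2  0.5  0. ] M [0.06 0.   0.05] w 69.2 v 0.004
  near bottom [-51.9  30.5] near top [-51.8  36.5] far bottom [48.1 29.6]
```

Released with no load on the tool. I'll raise the arm straight up clear of it.

{"api": "play_rows", "payload": {"motion": [100,0,0,1,0,0,0,100,0,0,4,0,0,0,100,0,0,9,0,0,0,100,0,0,13,0,0,0,100,0,0,13,0,0,0]}}

```text
clock: 17.62
position: [453.2, 175.2, 175.9]
ee_rot: [0.991, 0.134, -0.0, -0.0]
contact_force: [-0.9, 0.1, -1.7]
gripper_width: 85.2
```

Run:
```python
from chk import *
s=st()
ci=arm.camera_info('wrist');im,d=arm.get_image("wrist"); cv2.imwrite("pics/w18.png",im[:,:,::-1])
P=cloud(ci,d)
im,d2=arm.get_image("side"); cv2.imwrite("pics/s18.png",cv2.resize(im[150:250,210:330],None,fx=6,fy=6,interpolation=cv2.INTER_CUBIC)[:,:,::-1])
q=(P[...,:2].reshape(-1,2)-C)@R2(A); z=P[...,2].ravel()
for nm,lo,hi,x0,x1 in(('plateF',32,41,28,42),('plateN',32,41,-42,-28),('lipF',45.5,51,46,60),('lipN',45.5,51,-60,-46),('block',39,45,82,92),('base',7,13,96,106)):
    k=(z>lo)&(z<hi)&(q[:,0]>x0)&(q[:,0]<x1)&(abs(q[:,1])<45); p=q[k]
    e=[np.percentile(p[(p[:,0]>=a)&(p[:,0]<a+4)][:,1],[2,98]) for a in range(x0,x1-3,4) if ((p[:,0]>=a)&(p[:,0]<a+4)).sum()>15]
    if not e: print(nm,k.sum()); continue
    e=np.array(e); print(nm,k.sum(),np.median(z[k]).round(2),e.mean(1).round(2))
for nm,s in(('F',1),('N',-1)):
    k=(z>46)&(z<51)&(q[:,0]*s>38)&(q[:,0]*s<75)&(abs(q[:,1])<15); print(nm,np.percentile(q[k][:,0]*s,[2,98]).round(1))
k=(z>66)&(z<73)&(abs(q[:,0])<40)&(abs(q[:,1])<20); 
if k.sum()>20: p=q[k]; print('handle',k.sum(),np.median(z[k]),np.percentile(p,[2,98],axis=0).round(1).tolist(),np.degrees(np.polyfit(p[:,0],p[:,1],1)[0]))
```

```text
t 17.62 T loc [0.76 0.14] z 175.87 tilt -0.0 yaw 15.37 roll -0.01 F loc [-0.8  0.4 -1.7] M [-0.02 -0.05 -0.02] w 85.2 v 0.071
  near bottom [-49.2 164.4] near top [-49.2 170.4] far bottom [ 50.8 164.4]
plateF 1239 36.54 [0.98 0.96 0.93]
plateN 790 36.76 [0.6  0.6  0.25]
lipF 1128 48.45 [0.64 0.59 0.59]
lipN 789 48.49 [1.02 0.21 0.46]
block 980 42.38 [0.93 0.91]
base 1097 10.43 [0.71 0.52]
F [44.6 64.8]
N [45.6 64.9]
handle 1264 68.55850455092065 [[-23.4, -6.6], [23.8, 8.5]] 0.3222570473149983
```

View pics/w18.png

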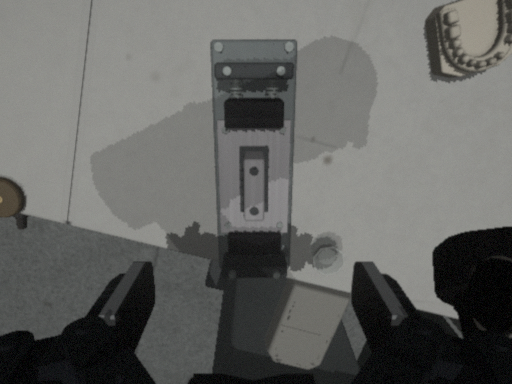

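View pics/s18.png

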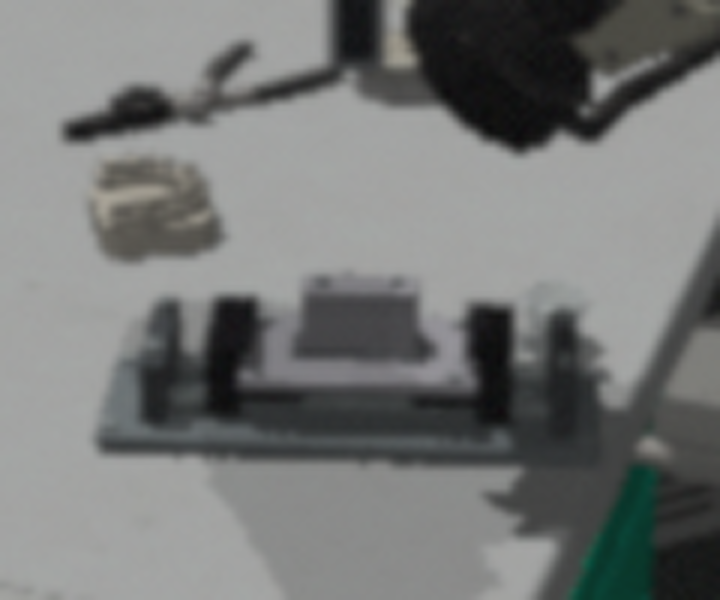

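Run:
```python
from bench import arm
print(arm.job_done())
```

```text
the job is handed in; nothing more can be done
None
```

The platform is clipped into the sprung holder, handle up, and I handed the job in at about 18 s, with the arm clear above it and no load on the tool.

**How it went:**
- I gripped the platform by its handle and tilted it 14° with the near end down.
- The near end went under the near lip, and I pressed that jaw back until the force was about 13.8 N. By the spring data that is roughly 9 to 10 mm of travel, short of the 12 mm end stop.
- I lowered the far end past its lip, eased the plate back to the middle and shifted it sideways to centre it, then let go so the springs could centre it.

**Last checks, from wrist-camera depth and the side picture:**
- **Level:** the plate top measures 36.5 mm at the far end and 36.8 mm at the near end, and both ends are under the lips.
- **Sideways:** the plate sits within about 0.5 mm of the jaws' middle.
- **Square:** about 0.3° off, which is near the limit of what I could measure.
- **Along the jaws:** the lips' inner edges read 44.6 mm (far) and 45.6 mm (near) from my estimate of the carriage middle, so roughly 1 mm of travel each, as expected.

**What was not clean:**
- While pressing, the arm gave way and friction pulled the plate up to about 2 mm sideways. I corrected this with the plate already in the jaws, using sideways forces of up to about 8 N.
- I did not measure the bystanders again after the job. The arch and glass dish look unmoved in the last pictures, and the arm never went near the others.

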